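# Level the custard setting shelf

### The arm

A 6-joint arm with a two-finger parallel gripper is mounted at the origin on a cart in front of the work surface, level with it; the furniture and walls round the work are solid. World frame = base frame: x ahead of the robot, y to its left, z up, the work surface at z = 0. Lengths are in m, angles in rad, forces in N, time in s.
With the tool pointing down it reaches from about 0.35 to 0.85 m from the base axis. Payload 8.1 kg.
Tool frame: the origin (TCP) lies at the very end of the fingers, on their centre line; the grasp point (between the pads) lies 19 mm behind it (bot.hold_point_z is the distance from the TCP to the grasp point, in m); z points along the fingers, y is the line along which they close (so a half turn about z gives the same grasp; the last joint's range is limited). The gripper opens to 93 mm and grips with 3 to 60 N. Pads are 15 mm wide; open, the fingers measure 128 mm over their backs; the gripper's body (75 mm by 188 mm) begins 65 mm behind the grasp point.
Start: joints at [1.071, 0.13, 1.488, -0, 1.523, -0.085], TCP at [0.242, 0.549, 0.219] pointing down, gripper open.
Joint ranges: [-2.96, 2.96], [-0.89, 2.26], [0.02, 2.5], [-1.34, 4.48], [0, 2.73], [-2.66, 2.66]. Speed limits (rad/s): [2.39, 2.39, 2.79, 3.14, 3.14, 3.14].

### API

Orientations are given as [roll, pitch, yaw] about the fixed x, y, z axes, in that order (R = Rz(yaw) Ry(pitch) Rx(roll)).
In Python, from station import bot, capture gives the robot as it stands. The module is installed in compiled form; this text tells all that it offers.
- The arm moves only by the tool carry_out, never from a script. Its argument "steps" is text: rows parted by semicolons, each of 7 numbers parted by spaces: the shift along the tool's x, y, z in cm, then the turn, a rotation vector about the tool's x, y, z in rad, then the finger opening in cm, from 0 to 9.3. In form: tx ty tz rx ry rz hand; .... A call has 1 to 10 rows; each row is the pose to reach, as a shift and turn from the pose commanded when the call began, along the tool's axes at that moment; what a row does not reach only later rows make up. A row lasts 1/12 s, in which the tool goes at most 41.7 mm and 7.16 degrees, less where a joint would pass 70% of its speed; a pose out of reach is approached as far as the arm can. A call with a gripper value outside its range is refused whole. The fingers move at their own pace and stop on an object; "grip_force" is the grip in N (left out, the last holds). Time passes only in rows, so rows that repeat a pose let the fingers close. It gives the time, the measured TCP pose, the force, the opening and the grip force at its end, in the units of the state.
- bot.state(): the state, without advancing time (a new reading comes with each control period).
- capture(name): name is "side" or "top" or "wrist"; returns a dict with "pixels" (400x640x3 uint8, red, green, blue), "mtx" (3x3 intrinsics, pixels), "T" (4x4, takes a point from camera to world coordinates); the wrist camera has in their place "tool_from_camera" (4x4, takes a point from camera to tool coordinates, whose origin is the TCP and whose axes are the flange's). Camera axes: x right, y up, looking along -z (the intrinsics and any distortion apply to the point x, -y, -z); pixel columns grow to the right and rows downward; lengths in m; the calibration is good to about 2 mm. A picture is of the moment at which its call begins: read the wrist's pose just before it. There is no depth.
- bot.hand_in(): hands the job in; it is judged then, once.
The state is a dict: "clock": time; "qpos": joint angles; "dq": joint speeds; "tau": joint torques, N m; "eef_pos": TCP position; "eef_rot": TCP orientation; "force": force on the tool from outside, world axes, zero at the start; "moment": the same for the moment, N m; "opening": opening from 0.0 (shut) to 1.0 (fully open); "grasp_force": force on a finger pad.
Only numpy, scipy, OpenCV 4.12 (cv2) and the standard library are available. Lean on these libraries where they do the work, as an engineer would, in place of code of your own. Each camera call takes 0.05 s, during which the arm holds its last target. There are 200 camera calls.

### The job

The low white shelf on the worktop has to be level before custards can set on it. Set the yellow spirit level gently into the grey cradle on the shelf, let go of it, then take the red wing knob of the levelling foot, press it all the way down against its spring and turn it until the bubble stands between the two black lines. Finish like that, still holding the knob pressed down with the bubble between the lines, and leave the custard cups and the flour shaker where they stand.

Things in the scene. Friction and masses are not known exactly. Their poses are not given: they have to be found in the camera images.
- spirit_level: Loose yellow spirit level: bar 170 long (y) x 34 wide (x) x 40 high, 0.3 kg; green vial on top, to 48 mm over the underside. Origin: centre of the underside, z up; lies upright on the worktop at the start. Grasp across the 34 mm near its middle, in its upper 25 mm (cradle walls surround its lowest 12 mm). Either way round will do.
- bubble (a joint): Place of the white bubble (16 mm long) along the level's own y axis, in m, 0 at the middle of the vial, ends at +-0.025. It runs to the higher end, 0.6 mm for each mrad of tilt, and settles in about 1 s. Black lines stand at +-0.011, so the bubble is between them for values within +-0.003.
- shelf: White board 150 x 325 x 10 mm on a fixed stand 150 x 360 mm, hinged at its +y end about its x axis; y runs from knob end to hinge end, z up. Origin: on the hinge axis, 15 mm below the top face; board from y +0.022 to -0.303, knob axis at y -0.280. Top about 60 mm over the worktop, up to 12 mm higher or lower at the knob.
- cradle (a point): Centre of the cradle's floor, on the shelf's top face (shelf coordinates 0, -0.115, 0.015). Cradle: recess 182 mm along the shelf's y by 44 mm along its x, inside a grey wall 5 mm thick and 12 mm high. The level lies in it flat on the shelf, its underside centre near this point.
- foot_knob: Knob on the shelf: black disc 62 mm wide, 6 thick, with a red wing 52 mm long (knob's x axis), 14 thick (y), top 34 mm over the disc's underside. Origin: centre of the disc's underside, 2 mm over the shelf, on the turning axis. Grasp the wing across its 14 mm from above (fingertips may stand on the disc, which turns along) and push down.
- knob_grip (a point): Point on the knob's axis, in the middle of the wing, 22 mm over the disc's underside (12 mm under the wing's top).
- foot (a joint): Knob angle in rad, 0 to 2.4, grows clockwise seen from above; 0: wing along the shelf's x. 1 rad clockwise raises the knob end 20 mrad (5.6 mm at the knob); it stays where left. At the start the knob end, once pressed down, is too low and needs 0.4 to 1.5 rad clockwise; the bubble tells how much.
- press (a joint): How far the shelf is pressed down onto its foot, in rad about the hinge: 0 unpressed, 0.0214 at the stop (6 mm at the knob), fully down above 0.016. A spring lifts it when let go. Takes about 5 N at the knob to start and 11 N to reach the stop, where the force rises steeply (13 to 20 N is a sound push). Unpressed, the bubble reads falsely: pressing lowers the knob end by 21 mrad.
- custard_0: Loose paper cup of custard, 59 mm across, 43 high; origin at the centre of its underside. Leave alone.
- custard_1: Another such cup. Leave alone.
- custard_2: Another such cup. Leave alone.
- flour_shaker: Steel flour shaker, 69 mm across, 106 high; origin at the centre of its underside. Leave alone.
There are look-alikes about, which are no part of the job. There is more than one size of the spirit_level; the job needs the larger.

How it is judged:
By the outcome, as a careful person would: the job done as asked, in the order asked, and still so for the second after the job is handed in, while the arm keeps its last pose, push and grip.
It also fails if it takes over 64 s, if anything falls off the work surface, if the arm or the gripper's body presses on something with over 40 N, if the wrist force passes 120 N, or if a joint passes its speed limit or range.

## Working session

There is one attempt and no reset: what is moved stays moved. The work goes in short steps, Python scripts to look and compute and a tool call to move; the robot and the scene stay as the last step left them, time stands still between calls to the robot, and variables do not carry over. Pictures are saved under pics/ and viewed, at most 10 in all, crops included, and the job is handed in when it is done.

Besides the shell and the picture viewer there is one more tool, called by a JSON object that holds its "api" and its "payload". carry_out: Moves the arm, as the interface text tells. Its arguments: {"type":"object","properties":{"steps":{"type":"string"},"grip_force":{"type":"number"}},"required":["steps"]}

```bash
mkdir -p pics; cat > h.py <<'E'
import numpy as np, cv2
from scipy.spatial.transform import Rotation as R
from station import bot, capture
def camT(c, s=None):
    if "T" in c: return np.array(c["T"])
    s = s or bot.state(); T=np.eye(4); T[:3,:3]=R.from_euler('xyz',s["eef_rot"]).as_matrix(); T[:3,3]=s["eef_pos"]
    return T@np.array(c["tool_from_camera"])
def px2w(c,T,u,v,z):
    K=np.array(c["mtx"]); d=np.array([(u-K[0,2])/K[0,0],-(v-K[1,2])/K[1,1],-1.])
    d=T[:3,:3]@d; o=T[:3,3]; return o+d*(z-o[2])/d[2]
def w2px(c,T,p):
    K=np.array(c["mtx"]); q=np.linalg.inv(T)@np.append(p,1); return K[0,0]*q[0]/-q[2]+K[0,2], K[1,1]*q[1]/q[2]+K[1,2]
def save(c,n): cv2.imwrite("pics/"+n+".png",np.array(c["pixels"])[:,:,::-1])
E
python3 - <<'E'
from h import *
s=bot.state(); print(s)
for n in("top","side"):
    c=capture(n); save(c,n+"0"); print(n,[k for k in c],np.array(c["mtx"]).round(1).tolist(),camT(c).round(3).tolist())
E
```

```text
{'clock': 0.0, 'qpos': array([ 1.07059707e+00,  1.31143058e-01,  1.48927026e+00, -1.64797615e-05,
        1.52298865e+00, -8.53845542e-02]), 'dq': array([ 0.00058887, -0.00137735, -0.0001847 ,  0.00078527,  0.00056503,
       -0.00085497]), 'tau': array([-3.89187786e-03, -5.59870148e+01, -4.91736925e+01,  7.64024374e-02,
        3.63318343e-02, -1.75458608e-04]), 'eef_pos': array([0.24151807, 0.54862916, 0.21760321]), 'eef_rot': array([-3.13978852e+00, -1.37900799e-04,  2.72677863e+00]), 'force': array([-0.56188296,  0.02486863,  0.21443989]), 'moment': array([ 0.00637647,  0.04124446, -0.03308465]), 'grasp_force': 0.0, 'opening': 0.9967790196847033}
top ['pixels', 'mtx', 'T'] [[362.8, 0.0, 316.0], [0.0, 362.8, 192.9], [0.0, 0.0, 1.0]] [[0.02, 0.987, -0.161, 0.448], [-1.0, 0.023, 0.015, 0.075], [0.019, 0.161, 0.987, 0.908], [0.0, 0.0, 0.0, 1.0]]
side ['pixels', 'mtx', 'T'] [[470.9, 0.0, 327.6], [0.0, 470.9, 195.9], [0.0, 0.0, 1.0]] [[0.852, 0.299, -0.43, 0.084], [-0.523, 0.484, -0.701, -0.747], [-0.002, 0.822, 0.569, 0.741], [0.0, 0.0, 0.0, 1.0]]
```

View pics/top0.png

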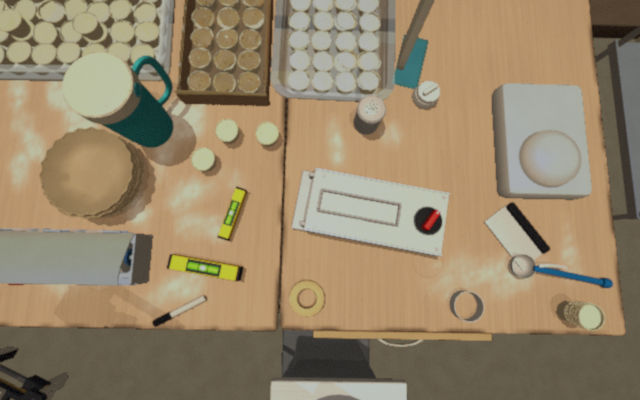

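View pics/side0.png

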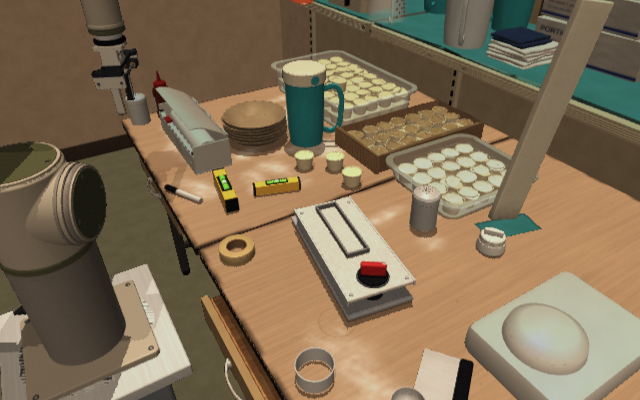

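The top view shows the larger level at about (206,268), the smaller at (232,214), the shelf with its cradle centre at about (358,208), and the red wing at about (431,220). I'll convert these to world coordinates.

```bash
python3 - <<'E'
from h import *
c=capture("top");T=camT(c)
hsv=cv2.cvtColor(np.array(c["pixels"]),cv2.COLOR_RGB2HSV)
def blob(m,box):
    x0,y0,x1,y1=box; k=np.zeros_like(m);k[y0:y1,x0:x1]=m[y0:y1,x0:x1]
    v,u=np.nonzero(k); r=cv2.minAreaRect(np.stack([u,v],1).astype(np.float32)); return cv2.boxPoints(r),r,len(u)
y=((hsv[...,0]>20)&(hsv[...,0]<75)&(hsv[...,1]>150)&(hsv[...,2]>80)).astype(np.uint8)
for b in((155,245,255,290),(210,180,255,245)):
    p,r,n=blob(y,b); w=np.array([px2w(c,T,*q,0.04)for q in p]); print(n,r,w.round(3).tolist(),w.mean(0).round(4), np.linalg.norm(w-np.roll(w,1,0),axis=1).round(3))
rd=(((hsv[...,0]<8)|(hsv[...,0]>172))&(hsv[...,1]>170)&(hsv[...,2]>80)).astype(np.uint8)
p,r,n=blob(rd,(400,190,460,250)); w=np.array([px2w(c,T,*q,0.085)for q in p]);print("wing",n,r,w.round(3).tolist(),w.mean(0).round(4))
for nme,q in dict(cr=[(318,190),(321,212),(399,226),(398,204)],board=[(306,170),(448,192),(440,254),(295,228)]).items():
    w=np.array([px2w(c,T,*a,0.068)for a in q]);print(nme,w.round(3).tolist(),w.mean(0).round(4))
im=cv2.resize(np.array(c["pixels"])[160:265,285:460],None,fx=4.5,fy=4.5,interpolation=cv2.INTER_CUBIC)
cv2.imwrite("pics/shelf.png",im[:,:,::-1])
E
```

```text
817 ((203.322265625, 266.955322265625), (68.5676040649414, 15.249946594238281), 10.539183616638184) [[0.405, 0.402, 0.04], [0.439, 0.398, 0.04], [0.413, 0.239, 0.04], [0.379, 0.244, 0.04]] [0.409  0.3209 0.04  ] [0.16  0.035 0.161 0.035]
457 ((231.94232177734375, 213.15972900390625), (11.182140350341797, 51.756591796875), 19.855215072631836) [[0.482, 0.292, 0.04], [0.6, 0.257, 0.04], [0.591, 0.231, 0.04], [0.474, 0.266, 0.04]] [0.537  0.2613 0.04  ] [0.027 0.123 0.027 0.123]
wing 158 ((430.770263671875, 220.1216278076172), (8.137334823608398, 21.389564514160156), 35.53767776489258) [[0.511, -0.179, 0.085], [0.551, -0.209, 0.085], [0.541, -0.224, 0.085], [0.5, -0.194, 0.085]] [ 0.5257 -0.2013  0.085 ]
cr [[0.592, 0.057, 0.068], [0.541, 0.049, 0.068], [0.512, -0.132, 0.068], [0.563, -0.131, 0.068]] [ 0.5521 -0.0391  0.068 ]
board [[0.64, 0.087, 0.068], [0.595, -0.25, 0.068], [0.45, -0.226, 0.068], [0.502, 0.109, 0.068]] [ 0.5466 -0.0701  0.068 ]
```

View pics/shelf.png

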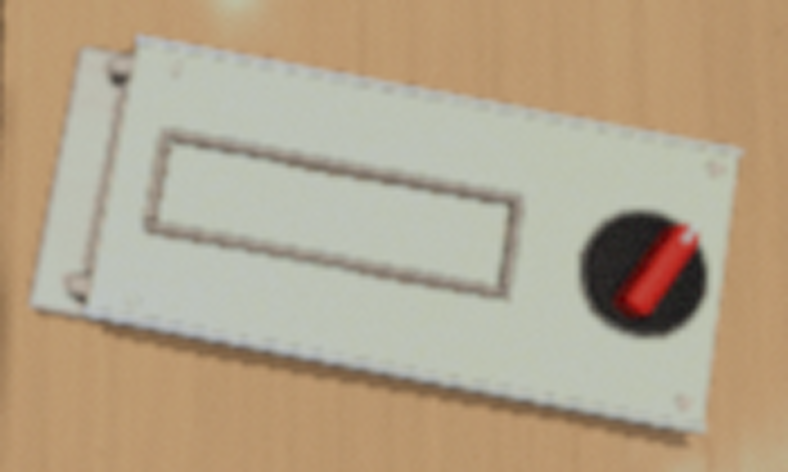

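The crop shows the cradle's outer corners at about (321,188), (401,203), (398,227) and (317,212), with the knob disc centred at (428,220). I'll add a move helper and hover above the level.

```bash
cat >> h.py <<'E'
def plan(p,yaw,pitchroll=None):
    """shift (cm) and rotvec in present tool axes to reach TCP p with tool down at yaw"""
    s=bot.state(); R0=R.from_euler('xyz',s["eef_rot"]); R1=R.from_euler('xyz',[np.pi,0,yaw])
    d=R0.inv().apply(np.array(p)-s["eef_pos"])*100; r=(R0.inv()*R1).as_rotvec()
    print("shift cm",d.round(2),"rot",r.round(4),"rows>=",np.ceil(max(np.linalg.norm(d)/4.17,np.degrees(np.linalg.norm(r))/7.16)))
E
python3 - <<'E'
from h import *
c=capture("top");T=camT(c)
for q in [(320.6,188.4),(401,203.3),(397.7,226.7),(317.2,211.6),(359.1,207.5)]: print(px2w(c,T,*q,0.072).round(4))
print("disc",px2w(c,T,428.1,220.4,0.07).round(4))
plan([0.409,0.317,0.20],1.41)
w=capture("wrist"); print(np.array(w["tool_from_camera"]).round(3).tolist(),w["mtx"])
E
```

```text
[0.5957 0.0514 0.072 ]
[ 0.5647 -0.1369  0.072 ]
[ 0.51   -0.1283  0.072 ]
[0.541  0.0583 0.072 ]
[ 0.5527 -0.0389  0.072 ]
disc [ 0.5263 -0.2     0.07  ]
shift cm [-24.66 -14.47   1.81] rot [-1.1000e-03  7.0000e-04  1.3168e+00] rows>= 11.0
[[-0.001, 0.96, 0.279, 0.079], [1.0, 0.001, 0.0, -0.001], [0.0, 0.279, -0.96, -0.165], [0.0, 0.0, 0.0, 1.0]] [[312.6986911    0.         318.93201652]
 [  0.         312.6986911  206.66428857]
 [  0.           0.           1.        ]]
```

{"api": "carry_out", "payload": {"steps": "-3 -1.7 0.3 0 0 0.12; -6 -3.5 0.6 0 0 0.24 9.3"}}

```text
invalid input at $.steps[0]: expected 7 numbers
```

{"api": "carry_out", "payload": {"steps": "-3 -1.7 0.2 0 0 0.12 9.3; -6 -3.5 0.4 0 0 0.24 9.3; -9 -5.2 0.6 0 0 0.36 9.3; -12 -7 0.8 0 0 0.48 9.3; -15 -8.7 1.1 0 0 0.6 9.3; -18 -10.4 1.3 0 0 0.72 9.3; -20.5 -11.9 1.5 0 0 0.84 9.3; -22.5 -13 1.6 0 0 0.96 9.3; -24 -14 1.8 0 0 1.08 9.3; -24.7 -14.5 1.8 0 0 1.2 9.3"}}

```text
clock: 1.08
eef_pos: [0.4105, 0.3147, 0.2002]
eef_rot: [-3.141, 0.001, 1.519]
force: [-0.4, 0.8, -0.0]
opening: 1.003
grasp_force: 0.0
```

```bash
python3 - <<'E'
from h import *
s=bot.state(); c=capture("wrist"); T=camT(c,s); save(c,"w1")
hsv=cv2.cvtColor(np.array(c["pixels"]),cv2.COLOR_RGB2HSV)
y=((hsv[...,0]>22)&(hsv[...,0]<75)&(hsv[...,1]>150)&(hsv[...,2]>80)).astype(np.uint8)
n,l,st,ce=cv2.connectedComponentsWithStats(y)
for i in range(1,n):
    if st[i,4]>400: print(st[i],ce[i])
E
```

```text
[ 305  107   34   80 1268] [321.6648265  129.24921136]
[306 151  21  68 859] [315.42607683 183.21653085]
[ 380  203  107   43 1624] [432.5658867  223.91071429]
```

View pics/w1.png

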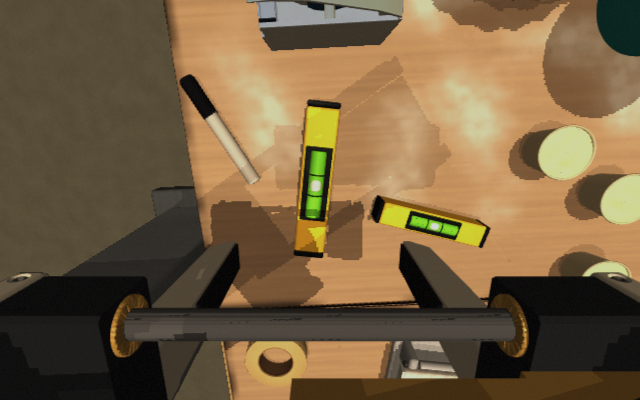

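```bash
python3 - <<'E'
from h import *
s=bot.state(); c=capture("wrist"); T=camT(c,s)
w=np.array([px2w(c,T,*q,0.04) for q in[(308,102),(340,106),(323,252),(295,250)]])
print(w.round(4).tolist(),w.mean(0).round(4)); a=(w[0]+w[1]-w[2]-w[3])/2; b=(w[1]+w[2]-w[0]-w[3])/2
print(np.linalg.norm(a),np.linalg.norm(b),np.arctan2(a[1],a[0]),np.arctan2(-b[0],b[1])+0)
m=w.mean(0); plan([m[0],m[1],0.016],np.arctan2(a[1],a[0]))
E
```

```text
[[0.4043, 0.405, 0.04], [0.4356, 0.3993, 0.04], [0.4096, 0.2435, 0.04], [0.3782, 0.2479, 0.04]] [0.4069 0.3239 0.04  ]
0.15866039116517192 0.031766105895007134 1.4058782909160075 -1.7310345310464816
shift cm [ 0.82 -0.36 18.45] rot [-0.      0.0004  0.1162] rows>= 5.0
```

The larger level's top face has corners at about (308,101), (340,106), (323,257) and (295,255). That gives a centre of about (0.407, 0.322) and yaw 1.406. I'm descending with the hand at 6 cm.

{"api": "carry_out", "payload": {"steps": "0.4 -0.2 3 0 0 0.06 6; 0.7 -0.4 6.5 0 0 0.116 6; 0.7 -0.4 10 0 0 0.116 6; 0.7 -0.4 13 0 0 0.116 6; 0.7 -0.4 15.5 0 0 0.116 6; 0.7 -0.4 17.2 0 0 0.116 6; 0.7 -0.4 18.2 0 0 0.116 6; 0.7 -0.4 18.4 0 0 0.116 6; 0.7 -0.4 18.4 0 0 0.116 6"}}

```text
clock: 1.93
eef_pos: [0.4053, 0.3244, 0.0166]
eef_rot: [-3.141, 0.0, 1.413]
force: [-0.4, -0.1, 0.5]
opening: 0.648
grasp_force: 0.0
```

{"api": "carry_out", "payload": {"steps": "0 0 0 0 0 0 4.5; 0 0 0 0 0 0 4; 0 0 0 0 0 0 3.6; 0 0 0 0 0 0 3.2; 0 0 0 0 0 0 2.5; 0 0 0 0 0 0 2.5; 0 0 0 0 0 0 2.5", "grip_force": 20}}

```text
clock: 2.52
eef_pos: [0.4065, 0.3245, 0.0176]
eef_rot: [3.14, -0.001, 1.411]
force: [0.2, -1.5, 6.2]
opening: 0.364
grasp_force: 20.0
```

{"api": "carry_out", "payload": {"steps": "0 0 -1 0 0 0 2.5; 0 0 -3 0 0 0 2.5; 0 0 -6 0 0 0 2.5; 0 0 -9.5 0 0 0 2.5; 0 0 -13 0 0 0 2.5; 0 0 -16 0 0 0 2.5; 0 0 -17.5 0 0 0 2.5; 0 0 -18 0 0 0 2.5"}}

```text
clock: 3.18
eef_pos: [0.4069, 0.3249, 0.2007]
eef_rot: [3.138, -0.004, 1.411]
force: [0.8, -0.8, -3.2]
opening: 0.364
grasp_force: 20.0
```

```bash
python3 - <<'E'
from h import *
s=bot.state(); print(s["eef_pos"],s["opening"],s["force"]); plan([0.553,-0.039,0.20],1.412)
E
```

```text
[0.40691923 0.32492788 0.20071176] 0.3637344601797252 [ 0.83663865 -0.79789671 -3.16745397]
shift cm [-3.360e+01  2.022e+01  3.000e-02] rot [ 0.0038 -0.0036 -0.0012] rows>= 10.0
```

{"api": "carry_out", "payload": {"steps": "-2 1.2 0 0 0 0 2.5; -5 3 0 0 0 0 2.5; -8.5 5.1 0 0 0 0 2.5; -12 7.2 0 0 0 0 2.5; -15.5 9.3 0 0 0 0 2.5; -19 11.4 0 0 0 0 2.5; -22.5 13.5 0 0 0 0 2.5; -26 15.6 0 0 0 0 2.5; -29 17.4 0 0 0 0 2.5; -31 18.6 0 0 0 0 2.5"}}

```text
clock: 4.02
eef_pos: [0.5394, -0.0149, 0.1948]
eef_rot: [-3.139, 0.001, 1.409]
force: [-0.7, 0.5, -2.3]
opening: 0.364
grasp_force: 20.0
```

{"api": "carry_out", "payload": {"steps": "-1.3 0.8 0 0 0 0 2.5; -2.2 1.3 0 0 0 0 2.5; -2.6 1.6 0 0 0 0 2.5; -2.6 1.6 0 0 0 0 2.5; -2.6 1.6 0 0 0 0 2.5"}}

```text
clock: 4.43
eef_pos: [0.5513, -0.0387, 0.1963]
eef_rot: [-3.141, -0.001, 1.412]
force: [0.1, 0.1, -3.2]
opening: 0.367
grasp_force: 20.0
```

```bash
python3 - <<'E'
from h import *
s=bot.state(); c=capture("wrist"); save(c,"w2"); print(s["eef_pos"],s["eef_rot"])
E
```

```text
[ 0.55126217 -0.03869532  0.19630807] [-3.14073898e+00 -5.16836707e-04  1.41160856e+00]
```

View pics/w2.png

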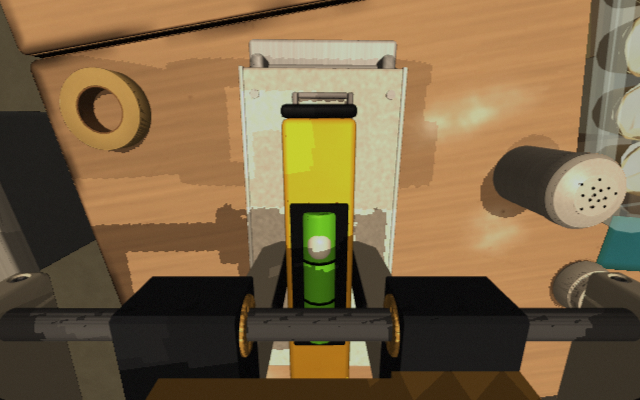

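The wrist view shows the level in hand, with its far-end top corners at (283,104) and (356,104). The cradle's far outer wall runs from (293,93) to (353,93), and the board's hinge-end corners are at (240,68) and (407,68).

```bash
python3 - <<'E'
from h import *
s=bot.state(); c=capture("wrist"); T=camT(c,s); p=s["eef_pos"]; yaw=s["eef_rot"][2]
ax=np.array([np.cos(yaw),np.sin(yaw),0]); ay=np.array([np.sin(yaw),-np.cos(yaw),0])
def show(n,u,v,z):
    w=px2w(c,T,u,v,z); print(n,w.round(4),"tool x,y mm",((w-p)@ax*1000).round(1),((w-p)@ay*1000).round(1))
z=p[2]-0.0166+0.04
show("lvl L",283,104,z);show("lvl R",356,104,z)
for q in[(293,93),(353,93)]: show("cradle",*q,0.07+0.003)
for q in[(240,68),(407,68),(250,260),(390,260)]: show("board",*q,0.062)
# predicted cradle far end, in image top estimate
t=capture("top");Tt=camT(t);save(t,"top1")
E
```

```text
lvl L [0.5479 0.0451 0.2199] tool x,y mm 82.1 -16.5
lvl R [0.5789 0.0401 0.2199] tool x,y mm 82.0 14.8
cradle [0.543  0.0602 0.073 ] tool x,y mm 96.2 -23.8
cradle [0.5944 0.0519 0.073 ] tool x,y mm 96.1 28.3
board [0.4998 0.089  0.062 ] tool x,y mm 117.8 -70.9
board [0.6454 0.0655 0.062 ] tool x,y mm 117.6 76.5
board [ 0.4677 -0.094   0.062 ] tool x,y mm -68.0 -73.8
board [ 0.6126 -0.1173  0.062 ] tool x,y mm -68.1 73.0
```

{"api": "carry_out", "payload": {"steps": "0.1 0.1 2 0 0 0 2.5; 0.2 0.3 5 0 0 0 2.5; 0.2 0.3 8 0 0 0 2.5; 0.2 0.3 9.5 0 0 0 2.5; 0.2 0.3 10 0 0 0 2.5; 0.2 0.3 10 0 0 0 2.5; 0.2 0.3 10 0 0 0 2.5"}}

```text
clock: 5.17
eef_pos: [0.5555, -0.038, 0.0977]
eef_rot: [3.14, -0.0, 1.411]
force: [-0.4, 0.5, -2.7]
opening: 0.368
grasp_force: 20.0
```

```bash
python3 - <<'E'
from h import *
s=bot.state(); c=capture("wrist"); t=capture("top");sd=capture("side"); print(s["eef_pos"],s["eef_rot"],s["force"])
a=np.array(c["pixels"])[30:370,150:490]; b=cv2.resize(np.array(sd["pixels"])[180:330,270:430],(363,340),interpolation=cv2.INTER_CUBIC)
cv2.imwrite("pics/w3.png",np.hstack([a,b])[:,:,::-1])
E
```

```text
[ 0.55545833 -0.03797098  0.09774399] [ 3.14041072e+00 -3.36269858e-05  1.41145985e+00] [-0.36822982  0.45094135 -2.69734662]
```

View pics/w3.png

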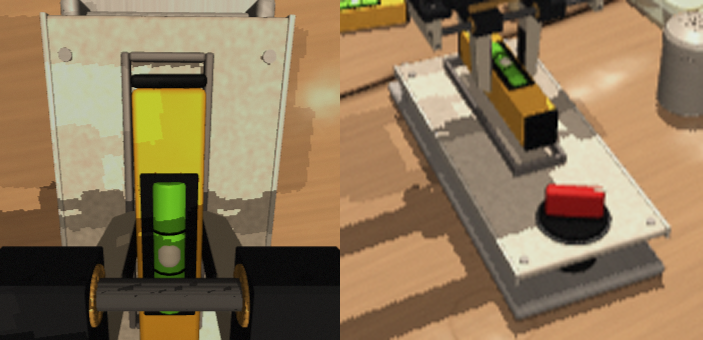

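The level sits centred across the cradle: walls at columns 127 and 210 of the crop, level at 132 to 207. I'll check the lengthwise clearance numerically.

```bash
python3 - <<'E'
from h import *
s=bot.state(); c=capture("wrist"); T=camT(c,s); p=s["eef_pos"]; yaw=s["eef_rot"][2]
ax=np.array([np.cos(yaw),np.sin(yaw),0]); ay=np.array([np.sin(yaw),-np.cos(yaw),0])
for n,u,v,z in[("lvl",282,104,p[2]+.0234),("lvl",357,104,p[2]+.0234),("wall outer far L",272,82.5,.072),("wall outer R",364,82.5,.072),("wall inner",281,92,.072),("board",193,46,.062),("board",448,46,.062)]:
    w=px2w(c,T,u,v,z); print(n,w.round(4),((w-p)@ax*1000).round(1),((w-p)@ay*1000).round(1))
E
```

```text
lvl [0.5526 0.0453 0.1222] 82.1 -17.1
lvl [0.5844 0.0401 0.1222] 82.0 15.2
wall outer far L [0.544  0.0602 0.072 ] 95.5 -27.9
wall outer R [0.5959 0.0518 0.072 ] 95.4 24.7
wall inner [0.5481 0.0544 0.072 ] 90.4 -22.9
board [0.5014 0.0883 0.062 ] 116.3 -74.4
board [0.6483 0.0645 0.062 ] 116.2 74.4
```

{"api": "carry_out", "payload": {"steps": "0.2 0 0.4 0 0 0 2.5; 0.2 0 0.8 0 0 0 2.5; 0.2 0 1.2 0 0 0 2.5; 0.2 0 1.5 0 0 0 2.5; 0.2 0 1.6 0 0 0 2.5; 0.2 0 1.6 0 0 0 2.5"}}

```text
clock: 5.87
eef_pos: [0.5547, -0.0363, 0.0799]
eef_rot: [-3.14, -0.0, 1.411]
force: [-0.5, -0.7, -3.3]
opening: 0.366
grasp_force: 20.0
```

{"api": "carry_out", "payload": {"steps": "0 0 0.1 0 0 0 2.5; 0 0 0.2 0 0 0 2.5; 0 0 0.25 0 0 0 2.5; 0 0 0.3 0 0 0 2.5; 0 0 0.3 0 0 0 2.5"}}

```text
clock: 6.28
eef_pos: [0.5554, -0.0364, 0.0779]
eef_rot: [3.141, -0.0, 1.411]
force: [0.4, 0.5, -1.9]
opening: 0.365
grasp_force: 20.0
```

{"api": "carry_out", "payload": {"steps": "0 0 0.05 0 0 0 2.5; 0 0 0.1 0 0 0 2.5; 0 0 0.15 0 0 0 2.5; 0 0 0.15 0 0 0 2.5"}}

```text
clock: 6.62
eef_pos: [0.5559, -0.0364, 0.0775]
eef_rot: [3.14, 0.0, 1.411]
force: [-2.6, 1.0, 7.8]
opening: 0.367
grasp_force: 20.0
```

Contact: the level is resting on the cradle floor. I'll ease off, open and retreat.

{"api": "carry_out", "payload": {"steps": "0 0 -0.08 0 0 0 2.5; 0 0 -0.1 0 0 0 3.6; 0 0 -0.1 0 0 0 4.5; 0 0 -0.1 0 0 0 5.5; 0 0 -0.1 0 0 0 6; 0 0 -0.1 0 0 0 6; 0 0 -2 0 0 0 6; 0 0 -5 0 0 0 6; 0 0 -8 0 0 0 6; 0 0 -8.5 0 0 0 6"}}

```text
clock: 7.45
eef_pos: [0.5581, -0.0368, 0.1671]
eef_rot: [3.134, -0.0, 1.411]
force: [1.2, 0.5, 1.1]
opening: 0.642
grasp_force: 0.0
```

```bash
python3 - <<'E'
from h import *
s=bot.state(); print(s["eef_pos"],s["eef_rot"],s["opening"],s["force"]); plan([0.526,-0.20,0.165],1.411)
E
```

```text
[ 0.55808523 -0.03681526  0.16707858] [ 3.13378187e+00 -2.77605793e-05  1.41077837e+00] 0.6424629066856021 [1.226873   0.49105238 1.08536026]
shift cm [-16.62  -0.57   0.2 ] rot [ 0.0078 -0.     -0.0002] rows>= 4.0
```

{"api": "carry_out", "payload": {"steps": "-2 0 0 0 0 0 6; -4 -0.1 0 0 0 0 6; -6 -0.2 0 0 0 0 6; -7 -0.3 0 0 0 0 6; -7 -0.3 0 0 0 0 6; -7 -0.3 0 0 0 0 6; -7 -0.3 0 0 0 0 6; -7 -0.3 0 0 0 0 6"}}

```text
clock: 8.12
eef_pos: [0.5412, -0.104, 0.161]
eef_rot: [-3.141, -0.0, 1.412]
force: [-0.6, 0.3, -0.1]
opening: 0.647
grasp_force: 0.0
```

```bash
python3 - <<'E'
from h import *
import json
s=bot.state(); c=capture("wrist"); save(c,"w4raw"); json.dump(dict(p=list(s["eef_pos"]),r=list(s["eef_rot"])),open("s4.json","w")); print(s["clock"],s["eef_pos"])
E
```

```text
8.1167 [ 0.54124056 -0.10402541  0.16099754]
```

{"api": "carry_out", "payload": {"steps": "-2 0 0 0 0 0 6; -5 -0.1 0 0 0 0 6; -8 -0.2 0 0 0 0 6; -9.2 -0.3 0 0 0 0 6; -9.6 -0.3 0 0 0 0 6; -9.6 -0.3 0 0 0 0 6; -9.6 -0.3 0 0 0 0 6"}}

```text
clock: 8.75
eef_pos: [0.5231, -0.1982, 0.161]
eef_rot: [-3.141, -0.001, 1.411]
force: [-0.3, -0.1, -0.4]
opening: 0.644
grasp_force: 0.0
```

```bash
python3 - <<'E'
from h import *
import json
s=bot.state(); c=capture("wrist"); save(c,"w5raw"); json.dump(dict(p=list(s["eef_pos"]),r=list(s["eef_rot"])),open("s5.json","w")); print(s["clock"],s["eef_pos"],s["eef_rot"])
a=cv2.imread("pics/w4raw.png")[0:400,190:450];b=cv2.imread("pics/w5raw.png")[0:400,170:470]
cv2.imwrite("pics/w45.png",np.hstack([a,b]))
E
```

```text
8.75 [ 0.52307225 -0.19824555  0.16103662] [-3.14143128e+00 -7.12797697e-04  1.41097901e+00]
```

View pics/w45.png

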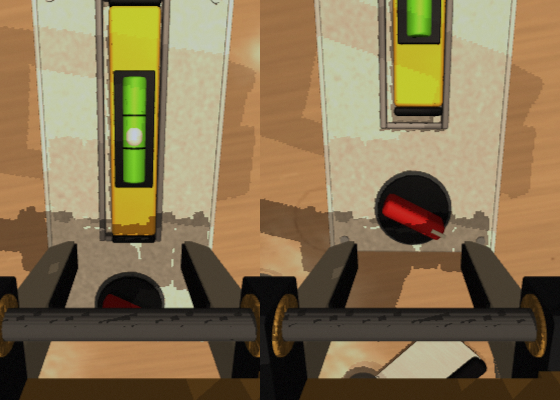

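The level lies inside the cradle. In the left view the bubble is at row 134 with the black lines at rows 115 and 148, just towards the knob end, so about 0.9 rad clockwise will be needed once pressed. In the right view the knob disc is centred at about pixel (323,208), with the wing running from (295,200) to (353,237).

```bash
python3 - <<'E'
from h import *
import json
st=json.load(open("s5.json")); s=dict(eef_pos=np.array(st["p"]),eef_rot=np.array(st["r"]))
c=capture("wrist"); T=camT(c,s)
im=cv2.imread("pics/w5raw.png"); hsv=cv2.cvtColor(im,cv2.COLOR_BGR2HSV)
rd=((hsv[...,0]<8)|(hsv[...,0]>172))&(hsv[...,1]>150)&(hsv[...,2]>60); rd[:150]=0; rd[260:]=0
dk=(hsv[...,2]<60); dk[:160]=0; dk[250:]=0; dk[:,:280]=0; dk[:,365:]=0
v,u=np.nonzero(dk|(rd)); print("disc bbox",u.min(),u.max(),v.min(),v.max())
h=cv2.convexHull(np.stack([u,v],1).astype(np.float32)); (e,ax,an)=cv2.fitEllipse(h); print(e,ax,an, px2w(c,T,*e,.068))
for thr in(60,150,190):
    m=rd&(hsv[...,2]>thr); v,u=np.nonzero(m)
    if len(u)<30: continue
    r=cv2.minAreaRect(np.stack([u,v],1).astype(np.float32)); b=cv2.boxPoints(r)
    w=np.array([px2w(c,T,*q,.096) for q in b]); d=[w[1]-w[0],w[2]-w[1]]; L=max(d,key=np.linalg.norm)
    print(thr,len(u),b.round(0).tolist(),w.mean(0).round(4),[np.linalg.norm(x).round(4) for x in d],"yaw",np.arctan2(L[1],L[0]))
plan([.526,-.2,.161],2.5)
E
```

```text
disc bbox 286 360 173 244
(323.0049743652344, 208.2525634765625) (72.68846130371094, 75.69076538085938) 106.21476745605469 [ 0.52536737 -0.19774719  0.068     ]
60 1343 [[290.0, 213.0], [300.0, 192.0], [358.0, 221.0], [348.0, 241.0]] [ 0.5261 -0.1967  0.096 ] [np.float64(0.0181), np.float64(0.0502)] yaw -0.6280162039920736
150 476 [[293.0, 212.0], [298.0, 200.0], [336.0, 219.0], [331.0, 231.0]] [ 0.5191 -0.1943  0.096 ] [np.float64(0.0103), np.float64(0.0329)] yaw -0.6424185772269362
shift cm [-0.16  0.31  0.01] rot [ 2.000e-04 -5.000e-04 -1.088e+00] rows>= 9.0
```

{"api": "carry_out", "payload": {"steps": "0.1 0.2 0 0 0 -0.12 5; 0.1 0.2 0 0 0 -0.24 5; 0.1 0.2 0 0 0 -0.36 5; 0.1 0.2 0.5 0 0 -0.48 5; 0.1 0.2 1 0 0 -0.6 5; 0.1 0.2 1.5 0 0 -0.72 5; 0.1 0.2 2 0 0 -0.84 5; 0.1 0.2 2.5 0 0 -0.96 5; 0.1 0.2 3 0 0 -1.05 5; 0.1 0.2 3.5 0 0 -1.1 5"}}

```text
clock: 9.68
eef_pos: [0.5253, -0.1973, 0.1259]
eef_rot: [3.141, -0.0, 2.518]
force: [-0.1, 0.3, -0.5]
opening: 0.535
grasp_force: 0.0
```

{"api": "carry_out", "payload": {"steps": "0 0 0 0 0 0 5; 0 0 0 0 0 0 5; 0 0 0 0 0 0 5"}}

```text
clock: 9.93
eef_pos: [0.5253, -0.198, 0.1265]
eef_rot: [3.141, 0.0, 2.51]
force: [0.7, -0.0, -0.7]
opening: 0.537
grasp_force: 0.0
```

```bash
python3 - <<'E'
from h import *
plan([.5255,-.1975,.072],2.51); print(bot.state()["eef_pos"],bot.state()["qpos"].round(2))
E
```

```text
shift cm [0.02 0.05 5.45] rot [ 0.0002  0.0002 -0.0003] rows>= 2.0
[ 0.52528296 -0.19803126  0.12646399] [-0.45  0.09  1.7   0.    1.35 -1.39]
```

{"api": "carry_out", "payload": {"steps": "0 0 1 0 0 0 5; 0 0 2.2 0 0 0 5; 0 0 3.4 0 0 0 5; 0 0 4.4 0 0 0 5; 0 0 5 0 0 0 5; 0 0 5.3 0 0 0 5; 0 0 5.3 0 0 0 5; 0 0 5.3 0 0 0 5"}}

```text
clock: 10.6
eef_pos: [0.525, -0.1987, 0.0731]
eef_rot: [-3.142, -0.0, 2.511]
force: [-0.7, 0.1, 0.4]
opening: 0.539
grasp_force: 0.0
```

{"api": "carry_out", "payload": {"steps": "0 0 0 0 0 0 3.5; 0 0 0 0 0 0 2.5; 0 0 0 0 0 0 1.8; 0 0 0 0 0 0 1; 0 0 0 0 0 0 0.5; 0 0 0 0 0 0 0.5; 0 0 0 0 0 0 0.5", "grip_force": 30}}

```text
clock: 11.18
eef_pos: [0.525, -0.1988, 0.0733]
eef_rot: [-3.141, 0.0, 2.511]
force: [0.5, 0.5, 0.8]
opening: 0.146
grasp_force: 30.0
```

{"api": "carry_out", "payload": {"steps": "0 0 0.1 0 0 0 0.5; 0 0 0.2 0 0 0 0.5; 0 0 0.3 0 0 0 0.5; 0 0 0.4 0 0 0 0.5; 0 0 0.5 0 0 0 0.5; 0 0 0.6 0 0 0 0.5; 0 0 0.6 0 0 0 0.5"}}

```text
clock: 11.77
eef_pos: [0.5261, -0.1994, 0.0687]
eef_rot: [3.141, 0.003, 2.511]
force: [-0.3, -1.5, 9.8]
opening: 0.15
grasp_force: 30.0
```

{"api": "carry_out", "payload": {"steps": "0 0 0.1 0 0 0 0.5; 0 0 0.2 0 0 0 0.5; 0 0 0.25 0 0 0 0.5; 0 0 0.3 0 0 0 0.5; 0 0 0.3 0 0 0 0.5; 0 0 0.3 0 0 0 0.5"}}

```text
clock: 12.27
eef_pos: [0.5269, -0.1997, 0.0668]
eef_rot: [3.141, 0.005, 2.511]
force: [-1.0, -1.2, 12.9]
opening: 0.149
grasp_force: 30.1
```

{"api": "carry_out", "payload": {"steps": "0 0 0.05 0 0 0.06 0.5; 0 0 0.03 0 0 0.12 0.5; 0 0 -0.05 0 0 0.2 0.5; 0 0 -0.09 0 0 0.28 0.5; 0 0 -0.14 0 0 0.36 0.5; 0 0 -0.18 0 0 0.44 0.5; 0 0 -0.23 0 0 0.52 0.5; 0 0 -0.28 0 0 0.6 0.5; 0 0 -0.28 0 0 0.6 0.5; 0 0 -0.28 0 0 0.6 0.5"}}

```text
clock: 13.1
eef_pos: [0.5274, -0.199, 0.0699]
eef_rot: [3.137, 0.003, 1.91]
force: [-0.3, 3.2, 15.9]
opening: 0.146
grasp_force: 30.0
```

{"api": "carry_out", "payload": {"steps": "0 0 0 0 0 0 0.5; 0 0 0 0 0 0 0.5; 0 0 0 0 0 0 0.5; 0 0 0 0 0 0 0.5; 0 0 0 0 0 0 0.5; 0 0 0 0 0 0 0.5; 0 0 0 0 0 0 0.5; 0 0 0 0 0 0 0.5; 0 0 0 0 0 0 0.5; 0 0 0 0 0 0 0.5"}}

```text
clock: 13.93
eef_pos: [0.5274, -0.199, 0.0699]
eef_rot: [3.137, 0.003, 1.911]
force: [0.3, 2.8, 15.5]
opening: 0.151
grasp_force: 30.0
```

```bash
python3 - <<'E'
from h import *
s=bot.state(); c=capture("wrist"); save(c,"w6"); print(s["eef_pos"],s["eef_rot"],s["force"])
E
```

```text
[ 0.52739525 -0.19900963  0.06990031] [3.13726828e+00 2.87287607e-03 1.91096799e+00] [ 0.28645197  2.76950208 15.4727997 ]
```

View pics/w6.png

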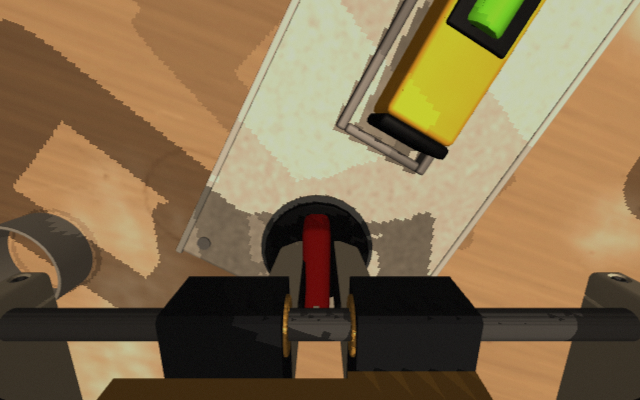

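The wrist view doesn't include the vial centre, only its near end at (490,20). The wing is held and has turned with the tool, so I'll read the bubble from the top and side cameras instead.

```bash
python3 - <<'E'
from h import *
t=capture("top");s=capture("side"); o=[]
for c in(t,s):
    T=camT(c); u,v=w2px(c,T,[.5555,-.038,.105]); print(u,v); u,v=int(u),int(v)
    o.append(cv2.resize(np.array(c["pixels"])[v-20:v+20,u-25:u+25],(400,320),interpolation=cv2.INTER_CUBIC)); 
cv2.imwrite("pics/b1.png",np.hstack(o)[:,:,::-1])
E
```

```text
360.71044168988914 204.44113502803603
341.7457217788563 213.45519400856324
```

View pics/b1.png

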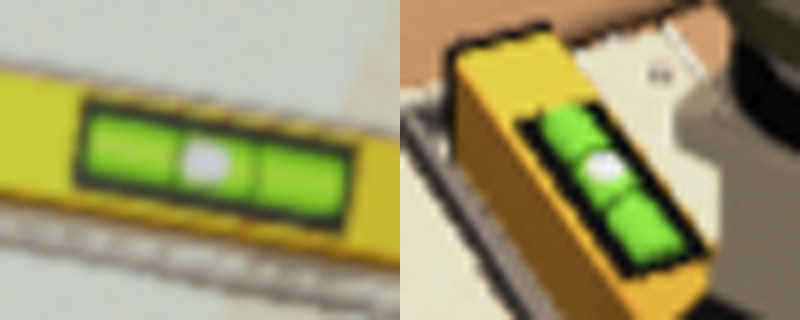

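In the top crop the black lines are at about 178 and 252 and the bubble centre is at about 206. It sits roughly 2.7 mm towards the hinge, so the knob end is still low by about 4.5 mrad. I'll turn about 0.22 rad more.

{"api": "carry_out", "payload": {"steps": "0 0 -0.03 0 0 0.06 0.5; 0 0 -0.06 0 0 0.12 0.5; 0 0 -0.09 0 0 0.18 0.5; 0 0 -0.12 0 0 0.23 0.5; 0 0 -0.12 0 0 0.23 0.5; 0 0 -0.12 0 0 0.23 0.5; 0 0 -0.12 0 0 0.23 0.5; 0 0 -0.12 0 0 0.23 0.5; 0 0 -0.12 0 0 0.23 0.5; 0 0 -0.12 0 0 0.23 0.5"}}

```text
clock: 14.92
eef_pos: [0.5275, -0.1988, 0.0711]
eef_rot: [3.137, 0.002, 1.681]
force: [-0.6, 3.5, 16.6]
opening: 0.148
grasp_force: 30.0
```

{"api": "carry_out", "payload": {"steps": "0 0 0 0 0 0 0.5; 0 0 0 0 0 0 0.5; 0 0 0 0 0 0 0.5; 0 0 0 0 0 0 0.5; 0 0 0 0 0 0 0.5; 0 0 0 0 0 0 0.5; 0 0 0 0 0 0 0.5; 0 0 0 0 0 0 0.5; 0 0 0 0 0 0 0.5; 0 0 0 0 0 0 0.5"}}

```text
clock: 15.75
eef_pos: [0.5275, -0.1988, 0.0711]
eef_rot: [3.137, 0.002, 1.681]
force: [0.9, 4.8, 16.0]
opening: 0.152
grasp_force: 30.0
```

```bash
cat > bub.py <<'E'
from h import *
t=capture("top");s=capture("side"); o=[]
for c in(t,s):
    T=camT(c); u,v=w2px(c,T,[.5555,-.038,.105]); u,v=int(u),int(v)
    im=np.array(c["pixels"])[v-20:v+20,u-25:u+25]; hsv=cv2.cvtColor(im,cv2.COLOR_RGB2HSV).astype(float)
    g=(hsv[...,0]>42)&(hsv[...,0]<75)&(hsv[...,1]>110); n,l,st,_=cv2.connectedComponentsWithStats(cv2.morphologyEx(g.astype(np.uint8),cv2.MORPH_CLOSE,np.ones((7,7))))
    k=l==1+np.argmax(st[1:,4]); ys,xs=np.nonzero(k); b=cv2.boxPoints(cv2.minAreaRect(np.stack([xs,ys],1).astype(np.float32)))
    W=np.array([px2w(c,T,q[0]+u-25,q[1]+v-20,.105)for q in b]); m=W.mean(0)
    wt=np.where(k,np.clip(120-hsv[...,1],0,None)*(hsv[...,2]>140),0); Y,X=np.mgrid[:40,:50]
    bw=px2w(c,T,(wt*X).sum()/wt.sum()+u-25,(wt*Y).sum()/wt.sum()+v-20,.105)
    ax=np.array([np.cos(1.411),np.sin(1.411),0]); e=(W-m)@ax
    print("vial half len mm",(e.max()*1000).round(1),"bubble toward hinge mm",((bw-m)@ax*1000).round(2),"wt",wt.sum().round())
    o.append(cv2.resize(im,(400,320),interpolation=cv2.INTER_CUBIC))
cv2.imwrite("pics/b.png",np.hstack(o)[:,:,::-1]); s=bot.state(); print(s["clock"],s["eef_pos"],s["eef_rot"],s["force"])
E
python3 bub.py
```

```text
vial half len mm 36.7 bubble toward hinge mm 0.25 wt 2345.0
vial half len mm 43.7 bubble toward hinge mm 6.23 wt 1153.0
15.85 [ 0.52746258 -0.19878921  0.07114934] [3.13660826e+00 1.55229372e-03 1.68110610e+00] [ 0.53220111  4.6680557  15.88269494]
```

View pics/b.png

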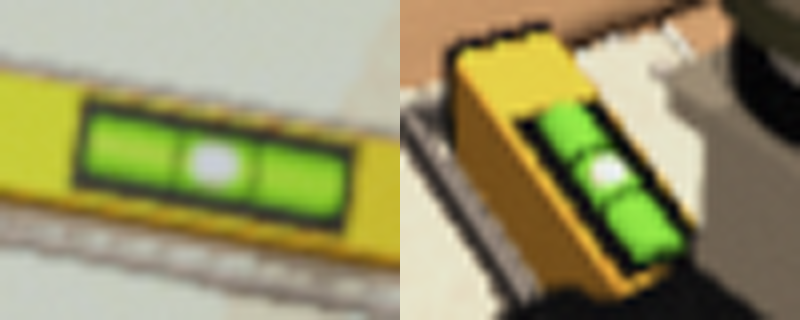

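The bubble's centre is at 214, midway between the lines at 178 and 252, and it is settled. The knob is held at 16 N, within the sound push range, so I'm handing in.

```bash
python3 -c "
from station import bot
print(bot.hand_in())"
```

```text
the job is handed in; nothing more can be done
None
```

I set the larger level in the cradle and let go of it, then pressed the knob down (about 16 N) and turned it about 0.83 rad clockwise until the bubble stood midway between the lines. I handed the job in at about 16 s, still holding the knob; the interface gave no verdict.

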